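Roll the dowel onto the pencil line

ROBOT

A 6-joint arm with a two-finger parallel gripper is mounted at the origin on the work surface. World frame = base frame: x ahead of the robot, y to its left, z up, the work surface at z = 0. Lengths are in m, angles in rad, forces in N, time in s.
With the tool pointing down it reaches from about 0.3 to 0.75 m from the base axis. Payload 8.5 kg.
Tool frame: the origin (TCP) lies at the very end of the fingers, on their centre line; the grasp point (between the pads) lies 19 mm behind it (ctrl.hold_point_z is the distance from the TCP to the grasp point, in m); z points along the fingers, x is the direction in which the jaws open and shut, and the axes are right-handed (so a half turn about z gives the same grasp; the last joint's range is limited). The gripper opens to 88 mm and grips with 3 to 60 N. Pads are 18 mm wide; open, the fingers measure 123 mm over their backs; the gripper's body (75 mm by 187 mm) begins 45 mm behind the grasp point.
Start: joints at [1.046, 0.381, 1.297, -0, 1.464, -0.215], TCP at [0.168, 0.524, 0.239] pointing down, gripper open.
Joint ranges: [-3.11, 3.11], [-0.89, 2.33], [0.22, 2.48], [-1.42, 4.56], [0.17, 2.85], [-2.88, 2.88]. Speed limits (rad/s): [2.39, 2.39, 3.14, 3.14, 3.14, 3.14].

INTERFACE

Orientations are given as a 3x3 rotation matrix whose columns are the frame's x, y, z axes.
In Python, from plant import ctrl gives the robot as it stands. The module is installed in compiled form; this text tells all that it offers.
- The arm moves only by the tool step_arm, never from a script. Its argument "motion" is one flat list of numbers, 7 for each row, row after row: the turn, a rotation vector about the tool's x, y, z in rad, then the shift along the tool's x, y, z in m, then the opening, from 0 (shut) to 1 (fully open). In form: [rx, ry, rz, dx, dy, dz, hand, rx, ry, rz, dx, dy, dz, hand, ...]. A call has exactly 5 rows; each row is the pose to reach, as a shift and turn from the pose commanded when the call began, along the tool's axes at that moment; what a row does not reach only later rows make up. A row lasts 1/8 s, in which the tool goes at most 62.5 mm and 10.7 degrees, less where a joint would pass 70% of its speed; a pose out of reach is approached as far as the arm can. A call with a gripper value outside its range is refused whole. The fingers move at their own pace and stop on an object; the grip force is fixed at half the most. Time passes only in rows, so rows that repeat a pose let the fingers close, or fill a call up. It gives the time, the measured TCP pose, the force and the opening at its end, in the units of the state.
- ctrl.get_state(): the state, without advancing time (a new reading comes with each control period).
- ctrl.get_image(name): name is "scene" or "top" or "wrist"; returns (picture, depth): 384x512x3 uint8, red, green, blue; 384x512 float32, m along the optical axis (not along the pixel's ray), 0 where there is no reading.
- ctrl.camera_model(name): a dict with "fov_y" (degrees; the focal length in pixels is half the picture's height over the tangent of half this angle, whatever the lens; pixels are square), "cx", "cy" (the principal point, pixels), "position" and "attitude" of the camera in the world. Camera axes: x right, y down, z forward; pixel columns grow to the right and rows downward; lengths in m; the calibration is good to about 2 mm. A picture is of the moment at which its call begins: read the wrist's pose just before it. camera_model takes no time and is no camera call; for the wrist camera it gives the pose at the moment of the call.
- ctrl.sign_off(): hands the job in, once; it reports no verdict.
The state is a dict: "time": time; "q": joint angles; "qvel": joint speeds; "tau": joint torques, N m; "position": TCP position; "tool_rot": TCP orientation; "contact_force": force on the tool from outside, world axes, zero at the start; "moment": the same for the moment, N m; "gripper_width": opening from 0.0 (shut) to 1.0 (fully open).
Only numpy, scipy, OpenCV 4.12 (cv2) and the standard library are available. Lean on these libraries where they do the work, as an engineer would, in place of code of your own. Each camera call takes 0.05 s, during which the arm holds its last target. There are 200 camera calls.

TASK

Roll the lying wooden dowel across the pale board by gently pushing its upper part sideways with the fingertips, until it rests centred on the pencil line and along it, with the line showing at both ends of the dowel. Make it roll rather than slide, never pinch it or lift it off the board, and leave the other things on the bench where they are.

Things in the scene. Friction and masses are not known exactly. Their poses are not given: they have to be found in the camera images.
- dowel: round waxed wooden dowel, diameter 36 mm, length 140 mm, 0.11 kg, lying loose on the board about parallel to the line and 90 to 190 mm from it, on either side. Origin: middle of the dowel, on its axis, 18 mm above the board's top; x runs along the dowel, y and z turn with it. Friction about 0.3 on fingers, 0.8 on the board; a little rolling resistance: released at 50 mm/s it stops within a few mm
- mark: the pencil line drawn on the board, a dark straight stroke 230 mm long and 3 mm wide, flat. The origin is the middle of the line on the board's top surface (18 mm above the bench); the x axis runs along the line, y across it in the board's plane, z up
- board: the pale plywood board, fixed to the bench, 300 x 340 x 18 mm (x, y, z), top 18 mm above the bench. The origin is the centre of its underside; x along the pencil line, y across it (the dowel rolls along y). An upright fingertip moved along y against the dowel 2 to 5 mm above its axis rolls it freely; set much higher on its flank it wedges the dowel against the board
- jar: bystander: closed screw jar standing upright on the bench beyond the board, diameter 70 mm, height 85 mm; origin at the centre of its underside
- joint_block: bystander: wooden finger-joint sample with three upright teeth, 70 x 55 x 44 mm, on the bench beside the board; origin at the centre of its underside
- sanding_block: bystander: cork sanding block, 100 x 60 x 35 mm, on the bench beside the board; origin at the centre of its underside
- screwdriver: bystander: screwdriver with a round handle and a thin steel blade, 200 mm long, lying on the bench beyond the board; origin near its middle on the underside

How it is judged:
By the outcome, as a careful person would: the job done as asked, in the order asked, and still so for the second after the job is handed in, with the robot touching nothing.
It also fails if it takes over 51 s, if anything falls off the work surface, if the arm or the gripper's body presses on something with over 40 N, if the wrist force passes 120 N, or if a joint passes its speed limit or range.

## Working session

There is one attempt and no reset: what is moved stays moved. The work goes in short steps, Python scripts to look and compute and a tool call to move; the robot and the scene stay as the last step left them, time stands still between calls to the robot, and variables do not carry over. Pictures are saved under pics/ and viewed, about 8 in all and at most 12, crops included, and the job is handed in when it is done.

Besides the shell and the picture viewer there is one more tool, called as name(argument=value, ...) on one line, values as JSON. step_arm: Moves the arm, as the interface text tells. Its arguments: {"type":"object","properties":{"motion":{"type":"array"}},"required":["motion"]}

```bash
mkdir -p pics
cat > h.py <<'E'
import numpy as np, cv2
from plant import ctrl
def cam(n):
    m=ctrl.camera_model(n); p,d=ctrl.get_image(n); return m,p,d
def ray(m,uv,z,shape=(384,512)):
    f=shape[0]/2/np.tan(np.radians(m["fov_y"])/2)
    uv=np.atleast_2d(uv).astype(float)
    r=np.c_[(uv[:,0]-m["cx"])/f,(uv[:,1]-m["cy"])/f,np.ones(len(uv))]
    R=np.array(m["attitude"]); w=r@R.T; c=np.array(m["position"])
    return c+w*((z-c[2])/w[:,2])[:,None]
def save(p,n,s=1.5):
    cv2.imwrite("pics/"+n,cv2.resize(p[:,:,::-1],None,fx=s,fy=s))
E
python3 - <<'E'
from h import *
for n in("top","scene"):
    m,p,d=cam(n); save(p,n+"0.png"); print(m)
    np.savez(n+"0.npz",p=p,d=d)
print(ctrl.get_state())
E
```

```text
{'fov_y': 44.44974614192042, 'cx': 258.2645119150848, 'cy': 194.40163086404897, 'position': array([0.48015319, 0.02291251, 0.94973038]), 'attitude': array([[-0.01396004, -0.98476213,  0.17334553],
       [-0.99965125,  0.00985867, -0.02449861],
       [ 0.02241635, -0.17362707, -0.98455632]])}
{'fov_y': 50.36212572196362, 'cx': 255.50804927578204, 'cy': 183.80175979707954, 'position': array([1.04697909, 0.65878563, 0.74306278]), 'attitude': array([[-0.81705585,  0.39378948, -0.42112895],
       [ 0.57634303,  0.53787145, -0.61524224],
       [-0.01576268, -0.745402  , -0.66642884]])}
{'time': 0.1, 'q': array([ 1.04570535e+00,  3.81136942e-01,  1.29814690e+00, -1.90281526e-05,
        1.46359377e+00, -2.15283384e-01]), 'qvel': array([ 1.03060449e-03, -8.81875011e-04, -3.48187539e-03, -1.01134817e-03,
        1.29890271e-03, -8.80356915e-05]), 'tau': array([ 5.03326257e-03, -4.38646352e+01, -2.24910808e+01,  7.15566915e-02,
        3.42324539e-02, -5.79902940e-05]), 'position': array([0.16755379, 0.52359917, 0.23820788]), 'tool_rot': array([[ 3.04873047e-01,  9.52392792e-01, -6.27769462e-04],
       [ 9.52392167e-01, -3.04873586e-01, -1.12133157e-03],
       [-1.25933843e-03, -2.56018947e-04, -9.99999174e-01]]), 'contact_force': array([ 0.69790197,  0.40056448, -0.84606864]), 'moment': array([-0.0085426 , -0.03260491, -0.06154305]), 'gripper_width': 1.0012558504243931}
```

View pics/top0.png

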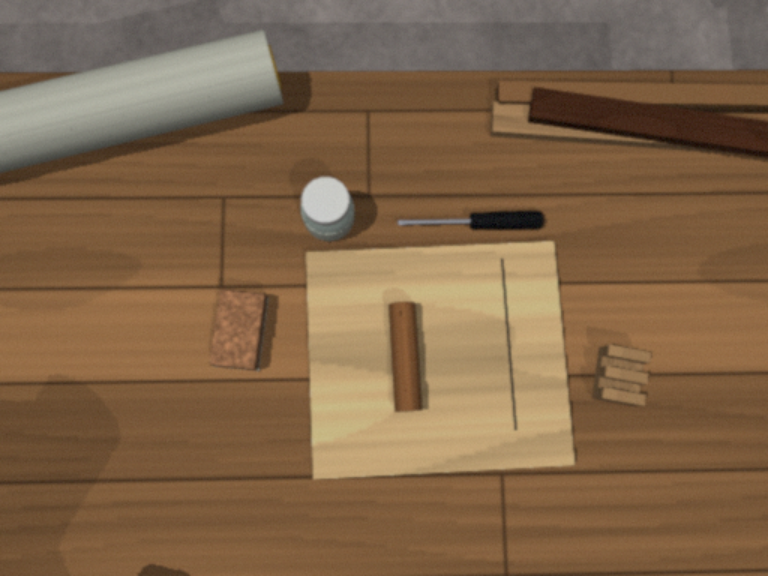

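View pics/scene0.png

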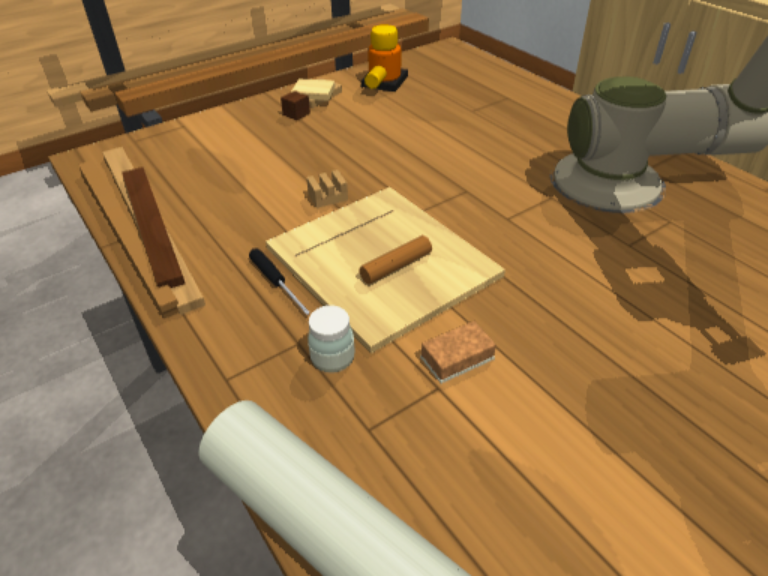

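The top view shows the dowel at about (405,357)/1.5 and the line from (502,259) to (515,430)/1.5. That is to the right of the dowel, so it rolls toward -y. The jar, screwdriver and blocks are off the board.

```bash
cat >> h.py <<'E'
def fit(pts):
    vx,vy,x,y=cv2.fitLine(pts.astype(np.float32),cv2.DIST_HUBER,0,.01,.01).ravel()
    d=np.array([vx,vy]); d*=np.sign(d[0]) ; c=np.array([x,y]); t=(pts-c)@d
    return c,d,t
def dowel(m,p,lo=(-9,-9),hi=(9,9)):
    """Axis middle and direction of the dowel, from its reddish mask, on the axis plane z=.036."""
    r,g,b=[p[:,:,i].astype(int) for i in range(3)]
    hsv=cv2.cvtColor(p,cv2.COLOR_RGB2HSV)
    mk=((r>1.5*g)&(r>60)&(hsv[:,:,1]>110)).astype(np.uint8)
    mk=cv2.morphologyEx(mk,cv2.MORPH_OPEN,np.ones((3,3)))
    v,u=np.nonzero(mk); P=ray(m,np.c_[u,v],.036)[:,:2]
    ok=np.all((P>lo)&(P<hi),1); uv=np.c_[u,v][ok]; P=P[ok]
    c,d,t=fit(P); n=np.array([-d[1],d[0]]); s=(P-c)@n
    a,bb=np.percentile(t,[.5,99.5]); e,f=np.percentile(s,[2,98])
    return c+d*(a+bb)/2+n*(e+f)/2,d,bb-a,f-e,uv
def mark(m,p,lo,hi):
    g=cv2.cvtColor(p,cv2.COLOR_RGB2GRAY)
    bh=cv2.morphologyEx(g,cv2.MORPH_BLACKHAT,np.ones((9,9)))
    v,u=np.nonzero(bh>35); P=ray(m,np.c_[u,v],.018)[:,:2]
    ok=np.all((P>lo)&(P<hi),1); P=P[ok]; c,d,t=fit(P)
    k=np.abs((P-c)@[-d[1],d[0]])<.004; t=t[k]
    return c+d*(t.min()+t.max())/2,d,np.ptp(t),k.sum()
E
python3 - <<'E'
from h import *
for n in("top","scene"):
    m=ctrl.camera_model(n); z=np.load(n+"0.npz"); p=z["p"]
    if n=="top":
        for uv in [(307,252),(554,242),(574,464),(314,478),(502,259),(515,430),(403,303),(408,411)]: print(uv,ray(m,np.array(uv)/1.5,.018)[0].round(4))
        L=ray(m,np.array([(502,259),(515,430)])/1.5,.018)[:,:2]; D=ray(m,np.array([(403,303),(408,411)])/1.5,.036)[:,:2].mean(0)
        lo=L.min(0)-.02;hi=L.max(0)+.02
    c,d,l,w,uv=dowel(m,p,D-.1,D+.1); print(n,"dowel",c.round(4),np.degrees(np.arctan2(*d[::-1])),l,w,"px",uv.min(0),uv.max(0))
    c2,d2,l2,k=mark(m,p,lo,hi); print("mark",c2.round(4),np.degrees(np.arctan2(*d2[::-1])),l2,k)
    r=c-c2; print("dowel in mark x,y",r@d2, r@[-d2[1],d2[0]])
E
```

```text
(307, 252) [0.6997 0.1077 0.018 ]
(554, 242) [ 0.7108 -0.229   0.018 ]
(574, 464) [ 0.4152 -0.2387  0.018 ]
(314, 478) [0.4029 0.0971 0.018 ]
(502, 259) [ 0.6876 -0.1566  0.018 ]
(515, 430) [ 0.4595 -0.164   0.018 ]
(403, 303) [ 0.6285 -0.021   0.018 ]
(408, 411) [ 0.4858 -0.0249  0.018 ]Traceback (most recent call last):
  File "<stdin>", line 8, in <module>
  File "h.py", line 25, in dowel
    c,d,t=fit(P); n=np.array([-d[1],d[0]]); s=(P-c)@n
          ~~~^^^
  File "h.py", line 14, in fit
    vx,vy,x,y=cv2.fitLine(pts.astype(np.float32),cv2.DIST_HUBER,0,.01,.01).ravel()
              ~~~~~~~~~~~^^^^^^^^^^^^^^^^^^^^^^^^^^^^^^^^^^^^^^^^^^^^^^^^^
cv2.error: OpenCV(4.12.0) /io/opencv/modules/imgproc/src/linefit.cpp:50: error: (-215:Assertion failed) count > 0 in function 'fitLine2D_wods'
```

```bash
cat > run.py <<'E'
from h import *
for n in("top","scene"):
    m=ctrl.camera_model(n); z=np.load(n+"0.npz"); p=z["p"]
    lo=np.array([.43,-.19]);hi=np.array([.71,-.13]); D=np.array([.553,-.022])
    if n=="top": print(p[238,262:288:2])
    c,d,l,w,uv=dowel(m,p,D-.1,D+.1); print(n,"dowel",c.round(4),np.degrees(np.arctan2(*d[::-1])),l,w,"px",uv.min(0),uv.max(0))
    c2,d2,l2,k=mark(m,p,lo,hi); print("mark",c2.round(4),np.degrees(np.arctan2(*d2[::-1])),l2,k)
    r=c-c2; print("dowel in mark x,y",r@d2, r@[-d2[1],d2[0]])
E
sed -i 's/(r>1.5\*g)&(r>60)&(hsv\[:,:,1\]>110)/(r>1.45*g)\&(r<190)/' h.py; python3 run.py
```

```text
[[ 99  62  40]
 [114  74  45]
 [129  86  54]
 [128  88  55]
 [137  92  57]
 [125  84  48]
 [107  71  39]
 [ 97  66  38]
 [ 79  58  39]
 [100  85  60]
 [110  93  69]
 [164 136 100]
 [169 142 102]]
top dowel [ 0.5578 -0.0206] 2.2826774 0.133372475680955 0.02858540687915302 px [260 202] [279 272]
mark [ 0.5749 -0.1602] 2.1333838 0.2285213039532439 241
dowel in mark x,y -0.011892413470013293 0.14008760335544293
scene dowel [ 0.5548 -0.0184] 4.1533427 0.15574282129135208 0.042109475643856684 px [240 158] [287 188]
mark [ 0.5749 -0.159 ] 1.8887068 0.2284862283925178 103
dowel in mark x,y -0.015441400534668057 0.14120621512512063
```

Both views agree: the dowel is 140 mm from the line, nearly parallel, and 12–15 mm off along it. I'll put the jaws along the dowel so both fingertips push it together. First I move over in transit at height.

step_arm(motion=[0,0,0.11,-0.032,0.047,0,1,0,0,0.22,-0.064,0.094,0,1,0,0,0.33,-0.096,0.141,0,1,0,0,0.44,-0.128,0.188,0,1,0,0,0.55,-0.16,0.235,0,1])

```text
time: 0.72
position: [0.3434, 0.2982, 0.2386]
tool_rot: [[0.76, 0.65, -0.0], [0.65, -0.76, -0.0], [-0.0, -0.0, -1.0]]
contact_force: [0.4, 1.1, -0.1]
gripper_width: 0.998
```

step_arm(motion=[0,0,0.12,-0.003,0.057,0,1,0,0,0.24,-0.006,0.114,0,1,0,0,0.36,-0.009,0.171,0,1,0,0,0.48,-0.012,0.228,0,1,0,0,0.6,-0.015,0.285,0,1])

```text
time: 1.35
position: [0.5181, 0.0723, 0.2386]
tool_rot: [[0.994, 0.107, -0.0], [0.107, -0.994, 0.0], [-0.0, -0.0, -1.0]]
contact_force: [1.2, 0.6, 0.5]
gripper_width: 1.0
```

```bash
python3 -c "
from h import *
s=ctrl.get_state();print(s['position'],np.degrees(np.arctan2(s['tool_rot'][1,0],s['tool_rot'][0,0])),s['q'])"
```

```text
[0.51814496 0.07233763 0.23855304] 6.120584133014808 [-8.78688171e-02  3.33838574e-01  1.37088948e+00  1.16077085e-04
  1.43726218e+00 -1.94708605e-01]
```

step_arm(motion=[0,0,0.035,0.016,0.025,0,1,0,0,0.07,0.032,0.051,0,1,0,0,0.07,0.032,0.051,0.04,1,0,0,0.07,0.032,0.051,0.08,1,0,0,0.07,0.032,0.051,0.12,1])

```text
time: 1.98
position: [0.5545, 0.0268, 0.1173]
tool_rot: [[0.999, 0.041, -0.0], [0.041, -0.999, 0.0], [-0.0, -0.0, -1.0]]
contact_force: [-0.1, 0.1, -0.8]
gripper_width: 0.999
```

```bash
python3 -c "
from h import *
s=ctrl.get_state();print(s['position'],np.degrees(np.arctan2(s['tool_rot'][1,0],s['tool_rot'][0,0])))
m,p,d=cam('wrist');save(p,'w1.png');print(m)"
```

```text
[0.55452506 0.02683722 0.11729762] 2.3387975413774966
{'fov_y': 66.68211655325989, 'cx': 260.9261593545899, 'cy': 192.65486253289254, 'position': array([0.55127227, 0.09500563, 0.26306168]), 'attitude': array([[ 9.99196814e-01,  3.86104587e-02,  1.07218821e-02],
       [ 4.00714114e-02, -9.63369514e-01, -2.65166857e-01],
       [ 9.09203456e-05,  2.65383520e-01, -9.64142925e-01]])}
```

View pics/w1.png

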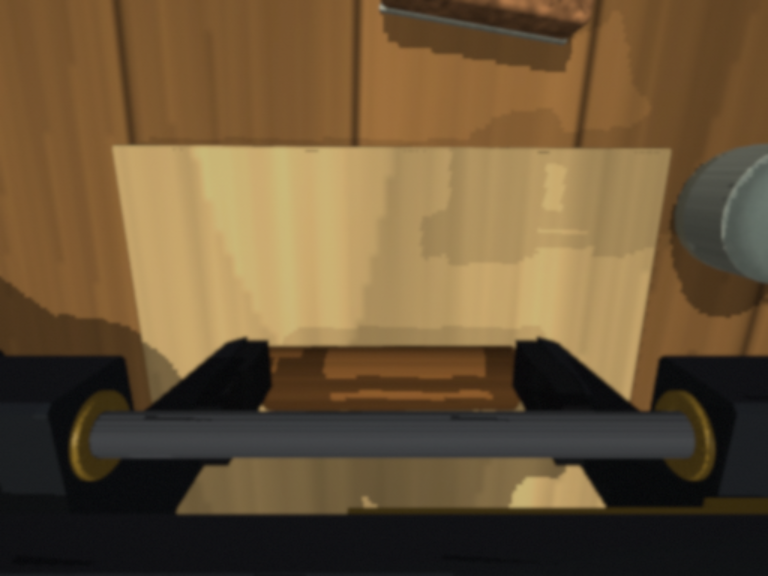

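The dowel's near edge is level at row 347 of the view, which puts its axis at y≈-0.020 and parallel to the tool. That agrees with the top view. Next I lower to about 3 mm above the axis (z≈0.039), 20 mm short of contact.

step_arm(motion=[0,0,0,0,0,0.03,1,0,0,0,0,0,0.06,1,0,0,0,0,0,0.078,1,0,0,0,0,0,0.078,1,0,0,0,0,0,0.078,1])

```text
time: 2.65
position: [0.5553, 0.0268, 0.0418]
tool_rot: [[0.999, 0.041, 0.001], [0.041, -0.999, -0.0], [0.001, 0.0, -1.0]]
contact_force: [-0.2, -0.2, 1.2]
gripper_width: 0.994
```

step_arm(motion=[0,0,0,0,0.005,0,1,0,0,0,0,0.01,0,1,0,0,0,0,0.014,0,1,0,0,0,0,0.017,0,1,0,0,0,0,0.02,0,1])

```text
time: 3.28
position: [0.5556, 0.0067, 0.0408]
tool_rot: [[0.999, 0.041, -0.0], [0.041, -0.999, 0.0], [-0.0, -0.0, -1.0]]
contact_force: [-0.3, 0.2, 0.8]
gripper_width: 1.003
```

step_arm(motion=[0,0,0,0,-0.003,0.0015,1,0,0,0,0,0.002,0.002,1,0,0,0,0,0.005,0.002,1,0,0,0,0,0.008,0.002,1,0,0,0,0,0.011,0.002,1])

```text
time: 3.9
position: [0.5561, -0.0043, 0.0388]
tool_rot: [[0.999, 0.041, 0.0], [0.041, -0.999, 0.0], [0.0, -0.0, -1.0]]
contact_force: [-0.4, -0.9, 0.5]
gripper_width: 0.999
```

step_arm(motion=[0,0,0,0,0.003,0,1,0,0,0,0,0.006,0,1,0,0,0,0,0.009,0,1,0,0,0,0,0.012,0,1,0,0,0,0,0.015,0,1])

```text
time: 4.53
position: [0.5567, -0.0193, 0.0388]
tool_rot: [[0.999, 0.041, 0.0], [0.041, -0.999, 0.0], [0.0, -0.0, -1.0]]
contact_force: [-0.7, 0.3, -0.7]
gripper_width: 1.002
```

```bash
cat > chk.py <<'E'
import sys
from h import *
m,p,d=cam('top');save(p,sys.argv[1],1.5)
D=np.array([.557,-.09]); c,dd,l,w,uv=dowel(m,p,D-[.1,.15],D+[.1,.12])
print(c.round(4),np.degrees(np.arctan2(*dd[::-1])).round(2),l,w)
s=ctrl.get_state();print(s['position'],s['contact_force'],s['time'])
c2=np.array([.5749,-.1602]);d2=np.array([np.cos(.0372),np.sin(.0372)]);print((c-c2)@d2,(c-c2)@[-d2[1],d2[0]])
E
python3 chk.py t1.png
```

```text
Traceback (most recent call last):
  File "chk.py", line 4, in <module>
    D=np.array([.557,-.09]); c,dd,l,w,uv=dowel(m,p,D-[.1,.15],D+[.1,.12])
                                         ~~~~~^^^^^^^^^^^^^^^^^^^^^^^^^^^
  File "h.py", line 25, in dowel
    c,d,t=fit(P); n=np.array([-d[1],d[0]]); s=(P-c)@n
          ~~~^^^
  File "h.py", line 14, in fit
    vx,vy,x,y=cv2.fitLine(pts.astype(np.float32),cv2.DIST_HUBER,0,.01,.01).ravel()
              ~~~~~~~~~~~^^^^^^^^^^^^^^^^^^^^^^^^^^^^^^^^^^^^^^^^^^^^^^^^^
cv2.error: OpenCV(4.12.0) /io/opencv/modules/imgproc/src/linefit.cpp:50: error: (-215:Assertion failed) count > 0 in function 'fitLine2D_wods'
```

View pics/t1.png

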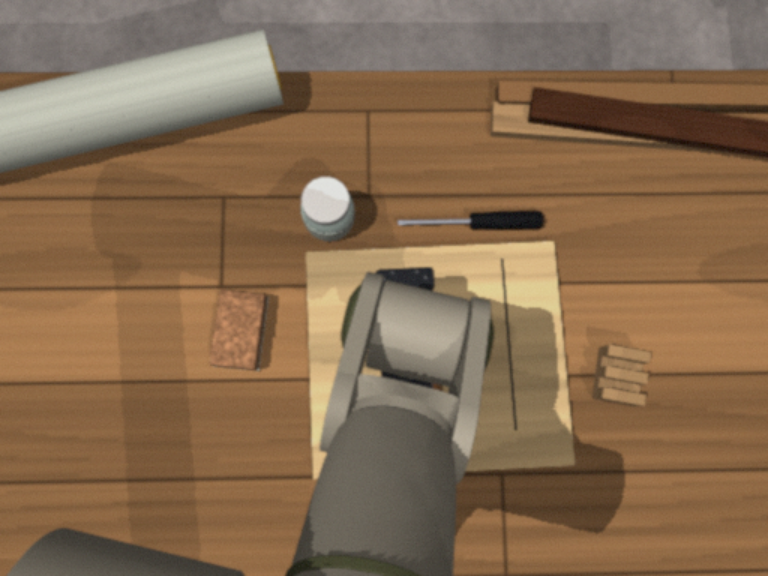

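The arm hides the dowel from the top camera, so I'll check with the scene and wrist cameras in one picture.

```bash
python3 -c "
from h import *
_,a,_=cam('scene');m,b,_=cam('wrist')
np.save('w.npy',b)
i=np.hstack([cv2.resize(a[80:260,120:380],(400,277)),cv2.resize(b,(400,277))]);save(i,'c2.png',1)"
```

```text
(no output)
```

View pics/c2.png

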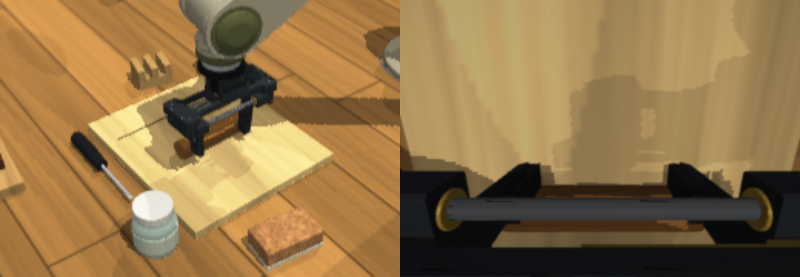

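The dowel sits against both fingertips and is straight (scene view: dowel at the fingers, still parallel). About 115 mm remain, so I keep rolling at a gentle 40 mm/s.

step_arm(motion=[0,0,0,0,0.004,0,1,0,0,0,0,0.009,0,1,0,0,0,0,0.014,0,1,0,0,0,0,0.019,0,1,0,0,0,0,0.024,0,1])

```text
time: 5.3
position: [0.5577, -0.0434, 0.0388]
tool_rot: [[0.999, 0.041, 0.0], [0.041, -0.999, -0.0], [0.0, 0.0, -1.0]]
contact_force: [-0.0, -0.4, 0.3]
gripper_width: 0.998
```

step_arm(motion=[0,0,0,0,0.005,0,1,0,0,0,0,0.01,0,1,0,0,0,0,0.015,0,1,0,0,0,0,0.02,0,1,0,0,0,0,0.025,0,1])

```text
time: 5.92
position: [0.5587, -0.0683, 0.0387]
tool_rot: [[0.999, 0.041, -0.0], [0.041, -0.999, -0.0], [-0.0, 0.0, -1.0]]
contact_force: [0.3, 0.6, -0.1]
gripper_width: 1.0
```

step_arm(motion=[0,0,0,0,0.005,0,1,0,0,0,0,0.01,0,1,0,0,0,0,0.015,0,1,0,0,0,0,0.02,0,1,0,0,0,0,0.025,0,1])

```text
time: 6.55
position: [0.5597, -0.0933, 0.0387]
tool_rot: [[0.999, 0.041, 0.0], [0.041, -0.999, -0.0], [0.0, 0.0, -1.0]]
contact_force: [0.2, 0.5, 0.6]
gripper_width: 1.002
```

step_arm(motion=[0,0,0,0,0.005,0,1,0,0,0,0,0.01,0,1,0,0,0,0,0.014,0,1,0,0,0,0,0.017,0,1,0,0,0,0,0.019,0,1])

```text
time: 7.18
position: [0.5604, -0.1121, 0.0387]
tool_rot: [[0.999, 0.041, -0.0], [0.041, -0.999, 0.0], [-0.0, -0.0, -1.0]]
contact_force: [-0.1, 0.4, -0.4]
gripper_width: 0.998
```

Now I back off to see the dowel clearly.

step_arm(motion=[0,0,0,0,-0.02,0,1,0,0,0,0,-0.06,-0.02,1,0,0,0,0,-0.1,-0.06,1,0,0,0,0,-0.14,-0.1,1,0,0,0,0,-0.18,-0.14,1])

```text
time: 7.8
position: [0.5522, 0.0705, 0.1801]
tool_rot: [[0.999, 0.042, -0.0], [0.042, -0.999, 0.0], [-0.0, -0.0, -1.0]]
contact_force: [0.7, -0.1, -0.4]
gripper_width: 1.004
```

```bash
python3 -c "
from h import *
m,b,_=cam('wrist');mt,a,_=cam('top')
np.savez('w2.npz',b=b,a=a)
import pickle;pickle.dump(m,open('m2.pkl','wb'))
i=np.hstack([cv2.resize(a,(400,300)),cv2.resize(b,(400,300))]);save(i,'c3.png',1)"
```

```text
(no output)
```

View pics/c3.png

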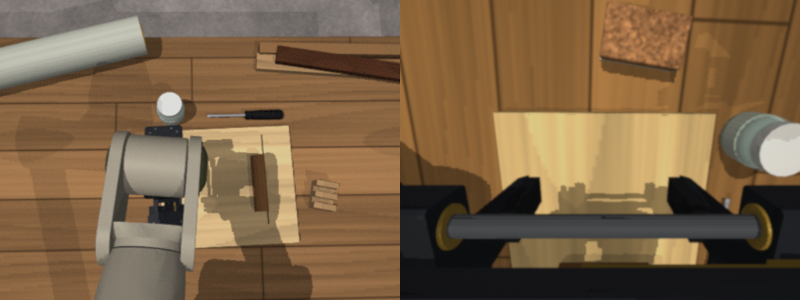

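The top camera now sees the dowel at (260,182)/0.78 px in the left picture, just left of the line. I measure it with the depth image.

```bash
cat > dep.py <<'E'
import sys
from h import *
def pts(m,d):
    v,u=np.mgrid[:384,:512]; f=192/np.tan(np.radians(m["fov_y"])/2)
    P=np.stack([(u-m["cx"])/f*d,(v-m["cy"])/f*d,d],-1)@np.array(m["attitude"]).T+m["position"]
    return P
m,p,d=cam('top'); P=pts(m,d); z=P[:,:,2]
bd=(P[:,:,0]>.45)&(P[:,:,0]<.69)&(P[:,:,1]>-.22)&(P[:,:,1]<-.08)
print("board z",np.median(z[bd&(z<.023)]),z[bd&(z<.023)].std())
z=z-np.median(z[bd&(z<.023)])+.018
mk=(bd&(z>.028)&(z<.062)).astype(np.uint8)
n,lab,st,_=cv2.connectedComponentsWithStats(mk); k=1+st[1:,4].argmax(); mk=lab==k
v,u=np.nonzero(mk); print(st[k],"top z",np.percentile(z[mk],95))
R=ray(m,np.c_[u,v],.036)[:,:2]; c,dd,t=fit(R); nn=np.array([-dd[1],dd[0]]); s=(R-c)@nn
a,b=np.percentile(t,[.5,99.5]); e,g=np.percentile(s,[2,98]); C=c+dd*(a+b)/2+nn*(e+g)/2
print("dowel",C.round(4),np.degrees(np.arctan2(*dd[::-1])).round(2),"l,w",b-a,g-e)
c2,d2,l2,k=mark(m,p,np.array([.43,-.19]),np.array([.71,-.13]))
print("mark now",c2.round(4),np.degrees(np.arctan2(*d2[::-1])).round(2),l2,k)
c2=np.array([.5749,-.1602]);d2=np.array([np.cos(.0372),np.sin(.0372)]);print("rel",(C-c2)@d2,(C-c2)@[-d2[1],d2[0]])
save(p[150:330,180:400],sys.argv[1],3)
E
python3 dep.py t3.png
```

```text
board z 0.016483423893303595 0.001662178736126431
[ 320  198   25   73 1337] top z 0.05520712220967724
dowel [ 0.562  -0.1423] 2.42 l,w 0.14024820296172053 0.03477436442612382
mark now [ 0.5749 -0.1602] 2.06 0.22842041998917778 87
rel -0.01218711081529799 0.018325165254402375
```

View pics/t3.png

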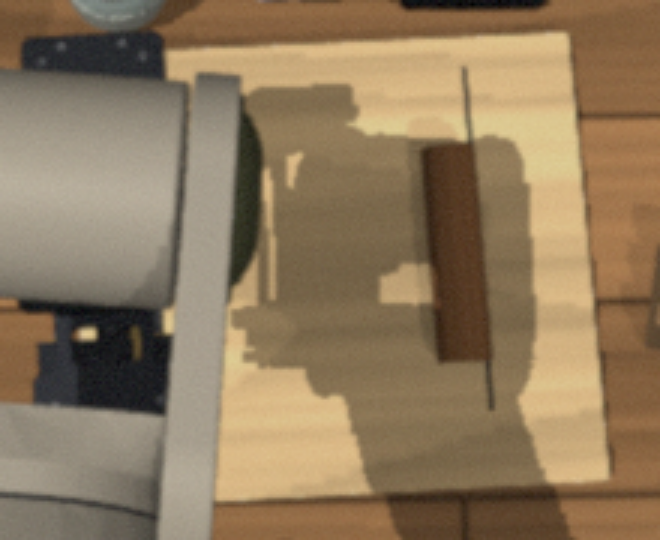

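The dowel is 18 mm short of the line, within 0.4° of its direction, 140×35 mm with its top at 55 mm as it should be. I go back down behind it and finish slowly, stopping a little short.

step_arm(motion=[0,0,0.005,0,0.05,0.05,1,0,0,0.005,0,0.1,0.09,1,0,0,0.005,0,0.13,0.12,1,0,0,0.005,0,0.15,0.14,1,0,0,0.005,0,0.165,0.141,1])

```text
time: 8.57
position: [0.5583, -0.0977, 0.0355]
tool_rot: [[0.999, 0.035, -0.005], [0.035, -0.999, 0.002], [-0.005, -0.002, -1.0]]
contact_force: [-0.4, -0.1, 0.1]
gripper_width: 1.001
```

step_arm(motion=[0,0,0,0,0.005,0,1,0,0,0,0,0.01,0,1,0,0,0,0,0.014,0,1,0,0,0,0,0.018,0,1,0,0,0,0,0.022,0,1])

```text
time: 9.2
position: [0.5607, -0.119, 0.0379]
tool_rot: [[0.999, 0.036, 0.0], [0.036, -0.999, -0.0], [0.0, 0.0, -1.0]]
contact_force: [-0.6, -0.8, -0.2]
gripper_width: 0.996
```

step_arm(motion=[0,0,0,0,0.003,0,1,0,0,0,0,0.006,0,1,0,0,0,0,0.008,0,1,0,0,0,0,0.0095,0,1,0,0,0,0,0.0105,0,1])

```text
time: 9.82
position: [0.561, -0.1295, 0.0378]
tool_rot: [[0.999, 0.036, -0.0], [0.036, -0.999, -0.0], [-0.0, 0.0, -1.0]]
contact_force: [-0.4, -0.6, 0.0]
gripper_width: 1.0
```

step_arm(motion=[0,0,0,0,-0.02,0,1,0,0,0,0,-0.06,-0.02,1,0,0,0,0,-0.1,-0.06,1,0,0,0,0,-0.14,-0.1,1,0,0,0,0,-0.18,-0.14,1])

```text
time: 10.45
position: [0.5537, 0.053, 0.179]
tool_rot: [[0.999, 0.037, -0.0], [0.037, -0.999, 0.0], [-0.0, -0.0, -1.0]]
contact_force: [1.1, -0.4, -0.2]
gripper_width: 1.003
```

```bash
python3 dep.py t4.png
```

```text
board z 0.01647404893047999 0.0016347787798775843
[ 329  197   24   74 1342] top z 0.05511711480469203
dowel [ 0.5627 -0.1596] 2.08 l,w 0.13996831823166986 0.03498281102408661
mark now [ 0.5749 -0.1601] 2.06 0.2284204150704932 86
rel -0.012217610679583718 0.0010895886509836431
```

View pics/t4.png

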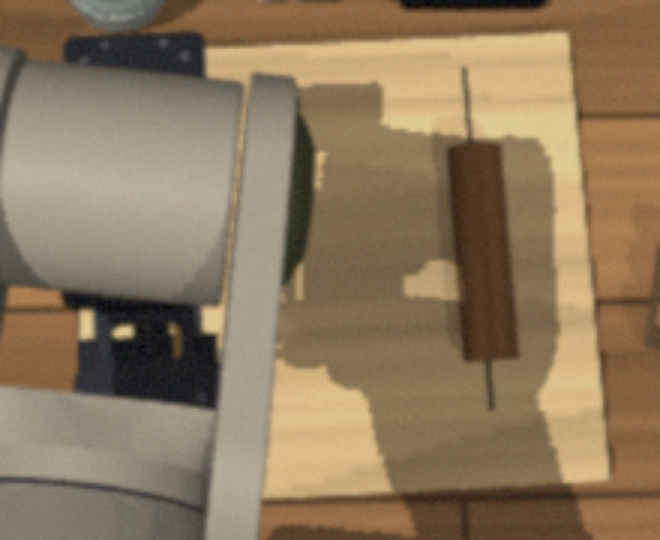

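The dowel covers the line, which shows at both ends (rows 68–140 and 360–408 of the crop). It is 1 mm off centre, which is within measuring error, and parallel to 0.1°. The arm is clear of it, so I hand in.

```bash
python3 -c "
from h import *
print(ctrl.get_state()['time'],ctrl.sign_off())"
```

```text
the job is handed in; nothing more can be done
10.5 None
```

I rolled the dowel about 140 mm to the pencil line and handed the job in at 10.5 s, with the arm well clear of everything. I pushed with both open fingertips, 2–3 mm above its axis, in two slow passes. It was never pinched or lifted, and no reading showed more than about 1.5 N on the tool.

- **Position across the line:** the last top-camera measurement put the dowel's axis 1.1 mm from the line, about the measuring error.
- **Direction:** it lies along the line to within 0.1°.
- **On the board:** the measured size (140 × 35 mm) and top height (55 mm) fit a dowel lying flat on the board.
- **Along the line:** it sits about 12 mm off the line's middle, as it did at the start. I left this because rolling can't correct it. The line shows at both ends, about 57 mm at one and 33 mm at the other.
- **Other items:** I moved nothing else on purpose. The last picture covers only the board area, so I did not re-check every bystander.
- **Disagreements:** the top and scene cameras differed by 1–2 mm on the line and up to 3.5 mm on the dowel's start position. I did not cross-check the final position with the scene camera. The fingertip contact point worked out about 3 mm further from the tool centre than I assumed, so the dowel travelled slightly further than planned in each pass.

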